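Load the bench mixer through its lift-off guard door

ROBOT

A 6-joint arm with a two-finger parallel gripper is mounted at the origin on the work surface. World frame = base frame: x ahead of the robot, y to its left, z up, the work surface at z = 0. Lengths are in m, angles in rad, forces in N, time in s.
With the tool pointing down it reaches from about 0.425 to 1.125 m from the base axis. Payload 14.9 kg.
Tool frame: the origin (TCP) lies between the finger pads; the fingertips stand 25 mm ahead of it and the grasp point (between the pads) lies 6 mm ahead of it (manip.nose_length is the distance from the TCP to the fingertips, in m); z points along the fingers, y is the line along which they close (so a half turn about z gives the same grasp; the last joint's range is limited). The gripper opens to 91 mm and grips with 3 to 60 N. Pads are 32 mm wide; open, the fingers measure 118 mm over their backs; the gripper's body (76 mm by 178 mm) begins 60 mm behind the grasp point.
Start: joints at [-1.208, 0.379, 1.734, -0, 1.028, -0.033], TCP at [0.27, -0.646, 0.239] pointing down, gripper open.
Joint ranges: [-2.77, 2.77], [-0.74, 2.19], [0, 2.66], [-1.06, 4.2], [0.31, 2.87], [-3.08, 3.08]. Speed limits (rad/s): [1.89, 1.89, 2.39, 3.14, 3.14, 3.14].

INTERFACE

Orientations are given as a 3x3 rotation matrix whose columns are the frame's x, y, z axes.
In Python, from station import manip gives the robot as it stands. The module is installed in compiled form; this text tells all that it offers.
- The arm moves only by the tool jog_arm, never from a script. Its argument "deltas" is a list of rows, each a list of 3 entries, a list of its own where there are three numbers: the shift along the tool's x, y, z in cm, then the turn, a rotation vector about the tool's x, y, z in rad, then the finger opening in cm, from 0 to 9.12. A call has 1 to 10 rows; each row is the pose to reach, as a shift and turn from the pose commanded when the call began, along the tool's axes at that moment; what a row does not reach only later rows make up. A row lasts 1/8 s, in which the tool goes at most 62.5 mm and 10.7 degrees, less where a joint would pass 70% of its speed; a pose out of reach is approached as far as the arm can. A call with a gripper value outside its range is refused whole. The fingers move at their own pace and stop on an object; "grip_force" is the grip in N (left out, the last holds). Time passes only in rows, so rows that repeat a pose let the fingers close. It gives the time, the measured TCP pose, the force, the opening and the grip force at its end, in the units of the state.
- manip.state(): the state, without advancing time (a new reading comes with each control period).
- manip.read_camera(name): name is "side" or "top"; returns the picture (480x640x3 uint8, blue, green, red); there is no depth.
- manip.camera_info(name): a dict with "fx", "fy", "cx", "cy" (pixels), "dist_coeffs" ([k1, k2, p1, p2, k3] as OpenCV has them; the pictures are not rectified), "R" (3x3) and "t" (3): a world point X has camera coordinates R X + t. Camera axes: x right, y down, z forward; pixel columns grow to the right and rows downward; lengths in m; the calibration is good to about 2 mm. A picture is of the moment at which its call begins. camera_info takes no time and is no camera call.
- manip.finish_job(): hands the job in; it is judged then, once.
Trained networks look in the newest picture that a camera, given by its name, has taken for a name from the list of things; names that differ only in an ending like _2 or _b are one class to them, and where a whole thing is asked for, a point or a joint stands for the part that bears it (a point fixed in the world has none). Each returns a list of dicts, best first, with "score" (0 to 1); they miss things now and then, are a little off and sometimes report something else, mostly with a low value. They report only what shows in the picture. A call takes as long as a camera call. They do not tell look-alikes from the thing itself.
- manip.search_frame(camera, query): "bbox" ([left, top, width, height] in pixels, round what is visible of it).
- manip.trace(camera, query): "pixels" (480x640 bool, what is visible of it) and "bbox" ([left, top, width, height] in pixels, round what is visible of it).
- manip.pinpoint(camera, query): "centre" ([column, row] in pixels: a listed point, or the origin of a listed thing).
The state is a dict: "t": time; "joints": joint angles; "dq": joint speeds; "joint_efforts": joint torques, N m; "tcp_pos": TCP position; "eef_rot": TCP orientation; "contact_force": force on the tool from outside, world axes, zero at the start; "torque": the same for the moment, N m; "gripper_width": finger opening in m; "grasp_force": force on a finger pad.
Only numpy, scipy, OpenCV 4.12 (cv2) and the standard library are available. Lean on these libraries where they do the work, as an engineer would, in place of code of your own. Each camera call takes 0.05 s, during which the arm holds its last target. There are 200 camera calls.

TASK

Load the small lidded jar into the bench mixer: squeeze the two upright finger tabs on top of its guard door together to draw in the sprung hinge pin, lift the door right off, and stand the jar gently, upright, in the middle of the round platform inside the well. Then drop the door back flat on the mixer, with its stub in the open lug, and let the sprung pin shoot out fully into the bridged lug. Do not knock over the jar, and leave the cup, bowl and tall bottle where they are.

Things in the scene. Friction and masses are not known exactly. Their poses are not given: they have to be found in the camera images.
- mixer: Grey bench mixer, fixed: 190 (x, -100 to +90) x 240 (y) x 100 mm high, flat deck on top. Origin on the table under the centre of its well, a 110 (x) x 120 (y) mm opening. Local -x is the side with the 14 mm high dial. Turned at most 0.3 rad. The table on its +y side, from 0.24 m off its centre and x 0.4 to 0.65 m, is clear: room to lay the door.
- well (a point): Centre of the top of the round dark platform (diameter 92 mm) on the floor of the well, 12 mm above the table, 88 mm below the deck.
- lug_open (a point): Steel hinge lug on the deck at mixer x = +50, y = +85 mm, for the door's fixed stub; this point is on the hinge line, 14 mm above the deck. Two cheeks 22 mm high and 14 mm thick in y (78 to 92) leave a 17 mm gap in x between them, open at the top.
- lug_bridged (a point): The other lug, at mixer x = +50, y = -85 mm, for the sprung pin; this point is on the hinge line, 14 mm above the deck. Same cheeks (y -78 to -92), but closed above by a bridge 22 to 30 mm above the deck.
- guard: Loose flat aluminium guard door, 130 (x) x 150 (y) x 10 mm thick, about 0.3 kg with its pin. Origin at the centre of its underside; home is (0, 0, 100 mm) in the mixer's frame at the same yaw, lying on the deck over the well, with about 3 mm of play in x and y. At x = +50 mm, 14 mm above the underside, a fixed stub (diameter 10 mm) points to +y, ending at y = +88 mm.
- pin (a joint): Slide of the sprung hinge pin in the door, m. 0 = fully out, 10 mm into the bridged lug when home; 0.014 = fully drawn in, tip at y = -74 mm of the door, within its edge and free of the lug. The spring pushes it out, 4 N at 0 and 7.5 N at 0.014. It does not latch: keep the tabs squeezed (20 N or more) while lifting out or lowering in.
- pin_tip (a point): Centre of the end of the sprung pin (diameter 10 mm, pointing to -y of the door): x +50, y -88 (pin out), z 14 mm in the door's frame. A bar joins the pin to the sliding tab.
- tabs (a point): Point (0, 0, 35 mm) of the door, midway between its two squeezed steel tabs: hold it here, fingers closing along y. Each tab is 36 (x) x 8 mm (y), centred at x = 0, tops 44 mm above the underside. Outer face of the fixed tab at y = +22, of the sliding one at y = -36 at rest (58 mm over both, middle at y = -7) and -22 drawn in (44 mm over both).
- jar: Small straight-sided amber glass jar with a black lid and paper label, diameter 52 mm, height 80 mm, about 0.22 kg, origin at the centre of its underside; stands on the table on the robot's right (-y).
- cup: Bystander: blue open cup, rim diameter 72 mm, height 85 mm, origin at its underside; near the jar.
- bowl: Bystander: plum-coloured open bowl, diameter 130 mm, height 50 mm, origin at its underside; beyond the mixer.
- bottle: Bystander: tall brown bottle, diameter 68 mm, height 220 mm, origin at its underside; beyond the mixer.
Things that resemble listed ones, but are neither listed nor needed, are in the scene too. Of the things that look like the jar, the smaller one is meant. There is more than one size of the guard; the job needs the larger.

How it is judged:
On the way, in this order (a step that is already met when the one before it is completed fails the run):
1. the guard door is lifted off, its hinge pin clear above the lugs (pin tip more than 45 mm above the deck) (z of pin_tip in the frame of mixer above 0.145 m), for 0.1 s.
2. the jar stands upright on the platform in the well, let go, with the guard door not over it (horizontal distance between jar and well below 0.025 m and z of jar in the frame of mixer between 0.008 and 0.016 m and angle between jar's own z axis and vertical below 0.08 rad and contact force between jar and the fingers below 0.1 N and linear speed of jar below 0.02 m/s and horizontal distance between guard and well above 0.1 m), for 0.2 s.
At the end, for the whole second after the job is handed in: Guard door flat on the deck (height within 3 mm, 0.03 rad) in its lugs (7 mm in x, 6 mm in y of home; pin tip 8 and 7 mm from its place in the bridged lug), pin within 3 mm of fully out; jar upright (0.08 rad) on the platform within 25 mm of its centre; all at rest (x of guard in the frame of mixer between -0.007 and 0.007 m and y of guard in the frame of mixer between -0.006 and 0.006 m and z of guard in the frame of mixer between 0.097 and 0.103 m and angle between guard's own z axis and vertical below 0.03 rad and x of pin_tip in the frame of mixer between 0.042 and 0.058 m and y of pin_tip in the frame of mixer between -0.095 and -0.081 m and value of joint pin below 0.003 m and linear speed of each of guard, jar below 0.02 m/s and horizontal distance between jar and well below 0.025 m and z of jar in the frame of mixer between 0.008 and 0.016 m and angle between jar's own z axis and vertical below 0.08 rad); the robot touches nothing.
It fails at once if the cup, bowl or bottle is disturbed (moved more than 30 mm) (distance of any of cup, bowl, bottle from where it was at the start of the episode above 0.03 m).
It fails at once if the jar is tipped over (more than 0.6 rad) (angle between jar's own z axis and vertical above 0.6 rad).
It fails at once if the jar is dropped (falls freely by more than about 15 mm) (linear speed of jar above 0.5 m/s and contact force between jar and the fingers below 0.1 N).
It fails at once if the jar is slammed on the mixer (more than 80 N) (contact force between jar and mixer above 80 N).
It also fails if it takes over 64 s, if anything falls off the work surface, if the arm or the gripper's body presses on something with over 40 N, if the wrist force passes 120 N, or if a joint passes its speed limit or range.

## Working session

There is one attempt and no reset: what is moved stays moved. The work goes in short steps, Python scripts to look and compute and a tool call to move; the robot and the scene stay as the last step left them, time stands still between calls to the robot, and variables do not carry over. Pictures are saved under pics/ and viewed, at most 13 in all, crops included, and the job is handed in when it is done.

Besides the shell and the picture viewer there is one more tool, called by a JSON object that holds its "fn" and its "kwargs", one argument or row to a line. jog_arm: Moves the arm, as the interface text tells. Its arguments: {"type":"object","properties":{"deltas":{"type":"array"},"grip_force":{"type":"number"}},"required":["deltas"]}

```bash
mkdir -p pics; python3 - <<'E'
from station import manip
import cv2,numpy as np
for c in("side","top"):
    cv2.imwrite(f"pics/{c}0.png",manip.read_camera(c))
    i=manip.camera_info(c);print(c,{k:np.round(v,3).tolist() for k,v in i.items()})
    for q in("jar","guard","mixer"):
        print(q,[(np.round(d["score"],2),np.round(d["bbox"]).tolist()) for d in manip.search_frame(c,q)])
    for q in("jar","guard","tabs","pin_tip","well","lug_open","lug_bridged","mixer","cup","bowl","bottle"):
        print(q,[(np.round(d["score"],2),np.round(d["centre"],1).tolist()) for d in manip.pinpoint(c,q)])
s=manip.state();print(s["t"],s["tcp_pos"],np.round(s["eef_rot"],3).tolist())
E
```

```text
side {'fx': 582.506, 'fy': 582.506, 'cx': 324.543, 'cy': 240.132, 'dist_coeffs': [-0.056, 0.0, 0.0, 0.0, 0.0], 'R': [[-0.993, -0.117, -0.016], [-0.058, 0.606, -0.794], [0.103, -0.787, -0.608]], 't': [0.505, 0.199, 1.254]}
jar [(np.float64(0.75), [296.0, 162.0, 22.0, 43.0]), (np.float64(0.6), [289.0, 195.0, 20.0, 32.0])]
guard [(np.float64(0.84), [383.0, 380.0, 65.0, 47.0]), (np.float64(0.59), [281.0, 262.0, 69.0, 63.0])]
mixer [(np.float64(0.75), [266.0, 255.0, 100.0, 117.0])]
jar [(np.float64(0.89), [297.0, 224.3]), (np.float64(0.89), [306.9, 203.4])]
guard [(np.float64(0.68), [411.5, 404.9]), (np.float64(0.58), [313.4, 291.5])]
tabs [(np.float64(0.66), [315.2, 284.9]), (np.float64(0.57), [412.9, 392.1])]
pin_tip [(np.float64(0.8), [298.4, 260.1]), (np.float64(0.69), [386.5, 417.6])]
well [(np.float64(0.54), [351.1, 230.2])]
lug_open [(np.float64(0.68), [289.3, 315.4])]
lug_bridged [(np.float64(0.81), [295.0, 260.8])]
mixer [(np.float64(0.86), [316.1, 328.0]), (np.float64(0.61), [299.2, 222.3]), (np.float64(0.61), [351.6, 229.8])]
cup [(np.float64(0.78), [350.6, 233.2])]
bowl [(np.f
[... 807 characters left out ...]
 [262.4, 231.4]), (np.float64(0.61), [196.7, 309.9])]
tabs [(np.float64(0.87), [258.5, 226.0]), (np.float64(0.27), [393.3, 254.8]), (np.float64(0.17), [298.2, 209.5])]
pin_tip [(np.float64(0.61), [168.7, 293.6])]
well []
lug_open [(np.float64(0.57), [225.9, 211.5])]
lug_bridged [(np.float64(0.68), [294.8, 207.9])]
mixer [(np.float64(0.69), [222.1, 151.5]), (np.float64(0.33), [258.4, 225.3])]
cup [(np.float64(0.59), [397.4, 255.1])]
bowl [(np.float64(0.69), [341.8, 154.0]), (np.float64(0.66), [293.3, 207.3]), (np.float64(0.27), [406.0, 207.0])]
bottle [(np.float64(0.68), [221.8, 148.0])]
1.5 [ 0.26989331 -0.64589764  0.23893023] [[0.923, 0.386, -0.0], [0.386, -0.923, -0.0], [-0.0, 0.0, -1.0]]
```

```bash
cat >h.py <<'E'
from station import manip
import cv2,numpy as np
def cam(c):
    i=manip.camera_info(c);K=np.array([[i["fx"],0,i["cx"]],[0,i["fy"],i["cy"]],[0,0,1.]])
    return K,np.array(i["dist_coeffs"],float),np.array(i["R"]),np.array(i["t"])
def ray(c,p):
    K,d,R,t=cam(c);u=cv2.undistortPoints(np.array([[p]],float),K,d)[0,0]
    return -R.T@t,R.T@np.array([u[0],u[1],1])
def onz(c,p,z):
    o,v=ray(c,p);return o+v*(z-o[2])/v[2]
def tri(ps,pt):
    (a,u),(b,v)=ray("side",ps),ray("top",pt)
    s=np.linalg.lstsq(np.c_[u,-v],b-a,rcond=None)[0]
    p,q=a+u*s[0],b+v*s[1];return (p+q)/2,np.linalg.norm(p-q)
def proj(c,X):
    K,d,R,t=cam(c);return cv2.projectPoints(np.array(X,float).reshape(-1,1,3),cv2.Rodrigues(R)[0],t,K,d)[0][:,0]
def pp(c,q):return [(round(float(d["score"]),2),np.round(d["centre"],1).tolist()) for d in manip.pinpoint(c,q)]
E
python3 - <<'E'
from h import *
for n,a,b in(("tabs",(315.2,284.9),(258.5,226)),("lugo",(289.3,315.4),(225.9,211.5)),("lugb",(295,260.8),(294.8,207.9)),("jarA",(297,224.3),(405.7,204.1)),("jarB",(306.9,203.4),(444.2,202.5)),("cup",(350.6,233.2),(397.4,255.1)),("guard",(313.4,291.5),(262.4,231.4))):
    print(n,*tri(a,b))
print(onz("side",(297,224.3),0),onz("side",(306.9,203.4),0),onz("top",(405.7,204.1),0),onz("top",(444.2,202.5),0))
s=cv2.imread("pics/side0.png");t=cv2.imread("pics/top0.png")
a=cv2.resize(s[150:450,160:480],(640,600),interpolation=cv2.INTER_CUBIC);cv2.imwrite("pics/a.png",a)
b=cv2.resize(t[110:350,150:470],(800,600),interpolation=cv2.INTER_CUBIC);cv2.imwrite("pics/b.png",b)
E
```

```text
tabs [0.52330763 0.0414974  0.12863145] 0.004771526929413221
lugo [0.56138073 0.12557485 0.11955173] 6.521793293023947e-05
lugb [ 0.57679763 -0.04576638  0.11622673] 0.0012181385838880416
jarA [ 0.62226109 -0.34462589 -0.00398389] 0.005587264316075497
jarB [ 0.62006052 -0.45165673 -0.00428834] 0.014406890227055855
cup [ 0.477344   -0.32298835 -0.00708673] 0.0019776039771003027
guard [0.52146324 0.03418092 0.10212523] 0.009906248466273694
[ 6.24111435e-01 -3.39829344e-01  1.11022302e-16] [ 6.11603190e-01 -4.43371216e-01  1.11022302e-16] [ 0.61858435 -0.34397866  0.        ] [ 0.62651005 -0.45078933  0.        ]
```

View pics/a.png

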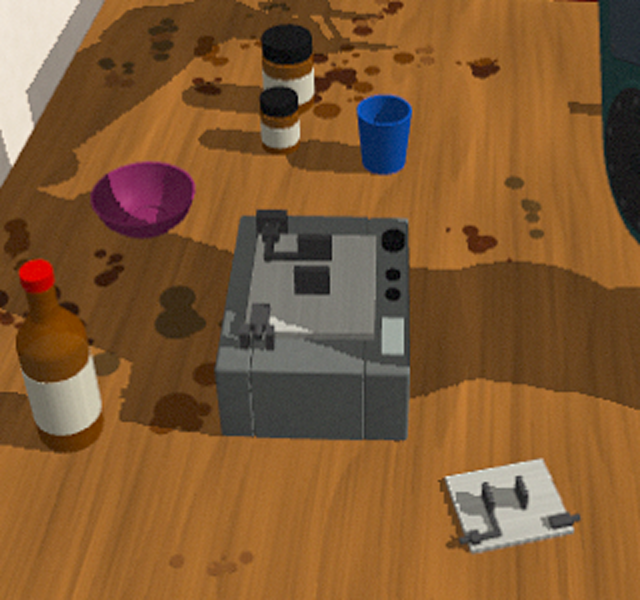

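View pics/b.png

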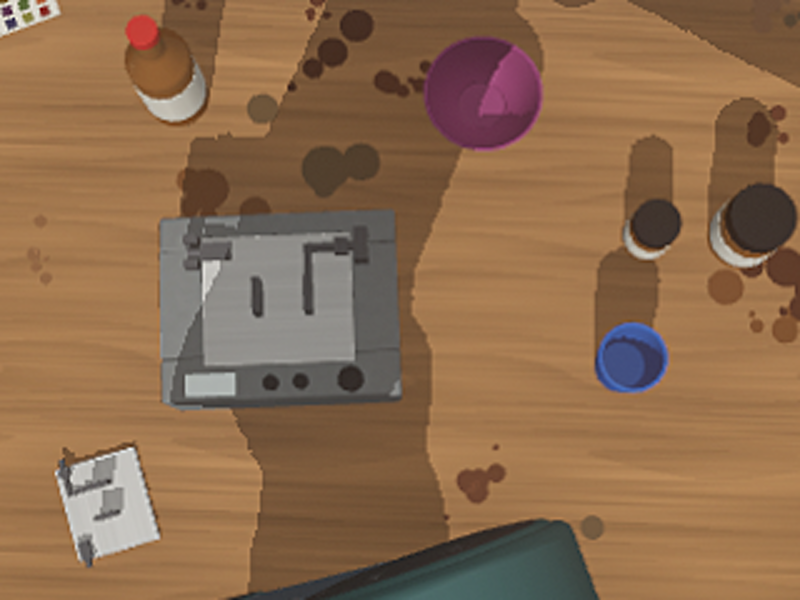

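Candidates in the top picture: for the jar, small (406,204) and big (444,202), and I choose the small one. For the door, the one on the mixer (258,228) and a smaller decoy on the table (194,310), and I choose the one on the mixer. Next I fit the poses and check the overlay.

```bash
cat >>h.py <<'E'
def T(x,y,a,P):
    P=np.atleast_2d(np.array(P,float));c,s=np.cos(a),np.sin(a)
    return np.c_[x+c*P[:,0]-s*P[:,1],y+s*P[:,0]+c*P[:,1],P[:,2]]
def box(x0,x1,y0,y1,z):return [(x0,y0,z),(x1,y0,z),(x1,y1,z),(x0,y1,z)]
def cyl(x,y,r,h,z=0):
    a=np.linspace(0,6.28,60);return np.vstack([np.c_[x+r*np.cos(a),y+r*np.sin(a),0*a+k] for k in(z,z+h)])
E
python3 - <<'E'
from h import *
from scipy.optimize import least_squares
obs={"side":[((0,0,.135),(315.2,284.9)),((.05,.085,.114),(289.3,315.4)),((.05,-.085,.114),(295,260.8)),((0,0,.1),(313.4,291.5))],
"top":[((0,0,.135),(258.5,226)),((.05,.085,.114),(225.9,211.5)),((.05,-.085,.114),(294.8,207.9)),((0,0,.1),(262.4,231.4))]}
f=lambda p:np.concatenate([(proj(c,T(*p,[o[0] for o in L]))-[o[1] for o in L]).ravel() for c,L in obs.items()])
r=least_squares(f,[.52,.035,.09],loss="soft_l1");print(r.x,np.round(f(r.x),1).tolist());p=r.x
print("decoy",onz("top",(193,312),0))
jm={}
for c in("side","top"):
    g=manip.trace(c,"jar");print(c,[(d["score"],d["bbox"]) for d in g])
    jm[c]=[d["pixels"] for d in g]
    np.save(f"jm_{c}.npy",np.array(jm[c]))
def bb(P):return np.r_[P.min(0),P.max(0)]
tgt={}
for c,u in(("side",(299,212)),("top",(408,200))):
    m=[k for k in jm[c] if k[u[1]-3:u[1]+4,u[0]-3:u[0]+4].any()]
    if m:
        y,x=np.nonzero(m[0]);tgt[c]=np.r_[x.min(),y.min(),x.max()+1,y.max()+1]-.5
print(tgt)
g=lambda q:np.concatenate([bb(proj(c,cyl(q[0],q[1],.026,.08)))-tgt[c] for c in tgt])
r=least_squares(g,[.62,-.343]);print("jar",r.x,np.round(g(r.x),1))
outs=[]
for c,(x0,y0) in(("side",(240,220)),("top",(190,170))):
    k=5 ;w,h=(160,120)
    im=cv2.resize(cv2.imread(f"pics/{c}0.png")[y0:y0+h,x0:x0+w],(w*k,h*k),interpolation=cv2.INTER_CUBIC)
    for b,col in((box(-.1,.09,-.12,.12,.1),(0,255,0)),(box(-.065,.065,-.075,.075,.11),(0,255,255)),(box(-.018,.018,.014,.022,.144),(255,0,255)),(box(-.018,.018,-.036,-.028,.144),(255,0,255)),(box(.03,.07,.078,.092,.122),(255,255,0)),(box(.03,.07,-.092,-.078,.13),(255,255,0))):
        P=(proj(c,T(*p,b))+.5-[x0,y0])*k
        cv2.polylines(im,[P.astype(int)],True,col,1)
    outs.append(im[:600])
o=np.hstack([outs[0][:, :],outs[1]]);cv2.imwrite("pics/c.png",cv2.resize(outs[0],(800,600)));cv2.imwrite("pics/d.png",outs[1])
E
```

```text
[0.52074741 0.03526778 0.08477044] [0.4, -4.4, -0.7, 1.4, -0.2, 1.0, 2.6, 1.5, 2.2, 1.7, 0.9, -0.4, -0.2, -0.5, -0.3, -1.6]
decoy [0.31008044 0.21939653 0.        ]
side [(0.84, [287.7, 194.7, 22.0, 30.8]), (0.67, [292.9, 164.5, 24.1, 42.5])]
top [(0.7, [432.9, 180.3, 35.7, 36.0]), (0.65, [400.5, 189.9, 22.2, 23.7])]
{'side': array([289.5, 192.5, 309.5, 227.5]), 'top': array([398.5, 188.5, 421.5, 212.5])}
jar [ 0.6180492  -0.34872102] [-0.9  0.2 -0.3  0.6 -0.5 -0.   1.1  1.2]
```

View pics/c.png

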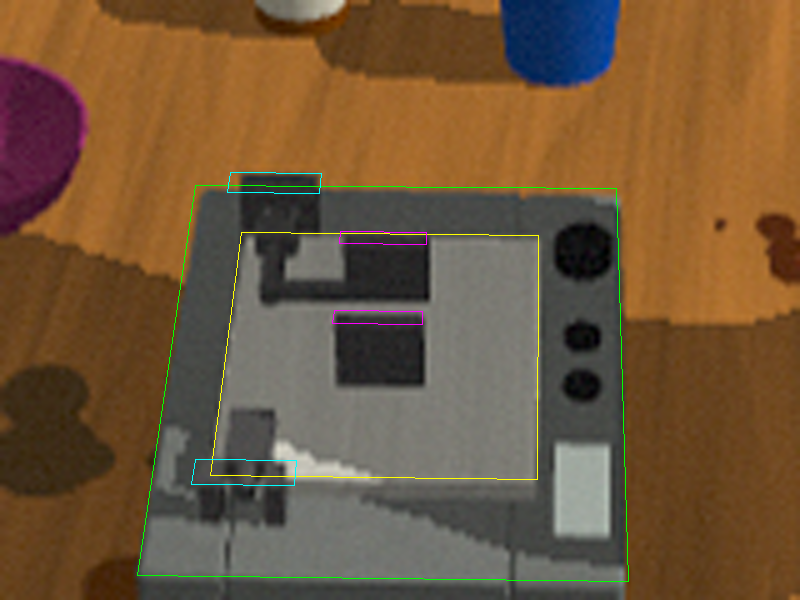

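View pics/d.png

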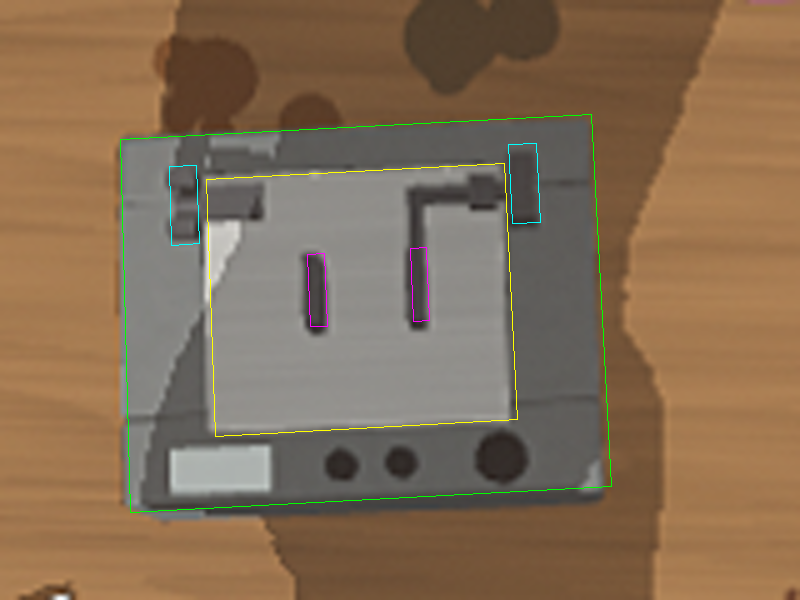

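The side overlay is about 1 px off and the top one shows a slightly smaller yaw, so I refine by edge alignment on the deck and door outlines.

```bash
cat >>h.py <<'E'
def edgefit(ims,edges,p0,off=True,it=12):
    """edges: {cam:[(A,B),...]} local 3D segments; align to the strongest gradient along the normal"""
    from scipy.optimize import least_squares
    G={c:cv2.GaussianBlur(cv2.cvtColor(i,cv2.COLOR_BGR2GRAY).astype(np.float32),(0,0),.7) for c,i in ims.items()}
    p=np.array(p0,float);s=np.linspace(.12,.88,30)[:,None]
    for k in range(it):
        D=[];w=3.0 if k<6 else 1.5
        for c,L in edges.items():
            for A,B in L:
                X=np.array(A)+s*(np.array(B)-A);P=proj(c,T(*p,X));d=P[-1]-P[0];n=np.array([-d[1],d[0]])/np.linalg.norm(d)
                o=np.arange(-w,w+.01,.25);S=P[:,None]+o[None,:,None]*n
                v=cv2.remap(G[c],S[...,0].astype(np.float32),S[...,1].astype(np.float32),cv2.INTER_LINEAR)
                g=np.abs(np.gradient(v,axis=1))
                j=g.argmax(1);ok=(g.max(1)>1.0)
                D.append((c,X[ok],n,P[ok]+o[j][ok,None]*n))
        f=lambda q:np.concatenate([((proj(c,T(*q,X))-Q)@n) for c,X,n,Q in D if len(X)])
        p=least_squares(f,p,loss="soft_l1",f_scale=.3).x
    return p,[(c,round(float(np.median((proj(c,T(*p,X))-Q)@n)),2),len(X)) for c,X,n,Q in D if len(X)]
E
python3 - <<'E'
from h import *
ims={c:cv2.imread(f"pics/{c}0.png") for c in("side","top")}
def sides(x0,x1,y0,y1,z):
    b=box(x0,x1,y0,y1,z);return [(b[i],b[(i+1)%4]) for i in range(4)]  # -y,+x,+y,-x
d=sides(-.1,.09,-.12,.12,.1);g=sides(-.065,.065,-.075,.075,.11)
for n,e in(("deck",d),("door",g)):
    side=[e[0],e[3],e[1]] if n=="deck" else [e[3]];top=[e[0],e[1],e[2]] if n=="deck" else [e[0],e[3],e[2]]
    for E_ in({"side":side,"top":top},{"top":top}):
        print(n,*edgefit(ims,E_,[.5205,.0355,.075]))
E
```

```text
deck [0.51935841 0.03774105 0.07104109] [('side', 0.03, 30), ('side', 0.02, 30), ('side', 0.48, 15), ('top', -0.21, 6), ('top', -0.27, 14), ('top', -0.04, 23)]
deck [0.52002972 0.03765502 0.07543859] [('top', -0.37, 8), ('top', -0.01, 14), ('top', -0.28, 23)]
door [0.52066673 0.03801958 0.06378719] [('side', -0.34, 30), ('top', 0.03, 29), ('top', 0.39, 30), ('top', -0.03, 29)]Traceback (most recent call last):
  File "<stdin>", line 9, in <module>
  File "h.py", line 40, in edgefit
    p=least_squares(f,p,loss="soft_l1",f_scale=.3).x
      ~~~~~~~~~~~~~^^^^^^^^^^^^^^^^^^^^^^^^^^^^^^^
    return func(*args, **kwargs)
    result = trf(vector_fun.fun, vector_fun.jac, x0, f0, J0, lb, ub, ftol, xtol,
                 gtol, max_nfev, x_scale, loss_function, tr_solver,
                 tr_options.copy(), verbose, callback=callback_wrapped)
    return trf_no_bounds(
        fun, jac, x0, f0, J0, ftol, xtol, gtol, max_nfev, x_scale,
        loss_function, tr_solver, tr_options, verbose, callback=callback)
    J = jac(x)
    self._update_jac()
    ~~~~~~~~~~~~~~~~^^
    self.J = self.jac_wrapp
[... 767 characters left out ...]
^^^^^^^^^^^^^^^^^^^^^
    return np.atleast_1d(self.fun(x))
                         ~~~~~~~~^^^
    return self.f(x, *self.args, **self.kwargs)
           ~~~~~~^^^^^^^^^^^^^^^^^^^^^^^^^^^^^^
  File "h.py", line 39, in <lambda>
    f=lambda q:np.concatenate([((proj(c,T(*q,X))-Q)@n) for c,X,n,Q in D if len(X)])
                                 ~~~~^^^^^^^^^^^
  File "h.py", line 16, in proj
    K,d,R,t=cam(c);return cv2.projectPoints(np.array(X,float).reshape(-1,1,3),cv2.Rodrigues(R)[0],t,K,d)[0][:,0]
            ~~~^^^
  File "h.py", line 4, in cam
    i=manip.camera_info(c);K=np.array([[i["fx"],0,i["cx"]],[0,i["fy"],i["cy"]],[0,0,1.]])
ValueError: time passes only in moves, steps and waits
```

```bash
sed -i 's/^def cam(c):/import functools\n@functools.lru_cache\ndef cam(c):/' h.py; cat >>h.py <<'E'
def delta(pos,yaw,s=None):
    """cm shift in tool axes and turn about tool z to reach world pos with tool x at yaw, pointing down"""
    from scipy.spatial.transform import Rotation as Ro
    s=s or manip.state();R=np.array(s["eef_rot"]);c,n=np.cos(yaw),np.sin(yaw)
    W=np.array([[c,n,0],[n,-c,0],[0,0,-1.]])
    return np.round(R.T@(np.array(pos)-s["tcp_pos"])*100,2).tolist(),np.round(Ro.from_matrix(R.T@W).as_rotvec(),3).tolist()
E
python3 -c "
from h import *
print(delta((.5205,.038,.235),.069),manip.state()['t'])"
```

```text
([49.49, -53.44, 0.39], [0.0, 0.0, 0.327]) 1.6
```

{"fn": "jog_arm", "kwargs": {
  "deltas": [
    [[49.5, -53.4, 0.4], [0, 0, 0.327], 9.1],
    [[49.5, -53.4, 0.4], [0, 0, 0.327], 9.1],
    [[49.5, -53.4, 0.4], [0, 0, 0.327], 9.1],
    [[49.5, -53.4, 0.4], [0, 0, 0.327], 9.1],
    [[49.5, -53.4, 0.4], [0, 0, 0.327], 9.1],
    [[49.5, -53.4, 0.4], [0, 0, 0.327], 9.1],
    [[49.5, -53.4, 0.4], [0, 0, 0.327], 9.1],
    [[49.5, -53.4, 0.4], [0, 0, 0.327], 9.1],
    [[49.5, -53.4, 0.4], [0, 0, 0.327], 9.1],
    [[49.5, -53.4, 0.4], [0, 0, 0.327], 9.1]
  ],
  "grip_force": 40
}}

```text
t: 2.85
tcp_pos: [0.4857, -0.0572, 0.2359]
eef_rot: [[0.998, 0.069, 0.001], [0.069, -0.998, -0.0], [0.001, 0.0, -1.0]]
contact_force: [0.4, -0.5, -0.3]
gripper_width: 0.091
grasp_force: 0.0
```

```bash
python3 -c "
from h import *
print(delta((.5205,.038,.235),.069),delta((.5205,.038,.141),.069))"
```

```text
([4.12, -9.26, 0.09], [0.0, -0.001, -0.0]) ([4.11, -9.26, 9.49], [0.0, -0.001, -0.0])
```

{"fn": "jog_arm", "kwargs": {
  "deltas": [
    [[4.1, -9.3, 0.1], [0, 0, 0], 9.1],
    [[4.1, -9.3, 0.1], [0, 0, 0], 9.1],
    [[4.1, -9.3, 0.1], [0, 0, 0], 9.1],
    [[4.1, -9.3, 0.1], [0, 0, 0], 9.1]
  ]
}}

```text
t: 3.35
tcp_pos: [0.5194, 0.0361, 0.2344]
eef_rot: [[0.998, 0.069, -0.0], [0.069, -0.998, -0.0], [-0.0, 0.0, -1.0]]
contact_force: [-0.1, -0.3, -0.2]
gripper_width: 0.0911
grasp_force: 0.0
```

```bash
python3 -c "
from h import *
print(delta((.5205,.038,.141),.069))
cv2.imwrite('pics/e.png',cv2.resize(manip.read_camera('side')[190:340,220:420],(800,600),interpolation=cv2.INTER_CUBIC))"
```

```text
([0.12, -0.18, 9.34], [0.0, 0.0, 0.0])
```

View pics/e.png

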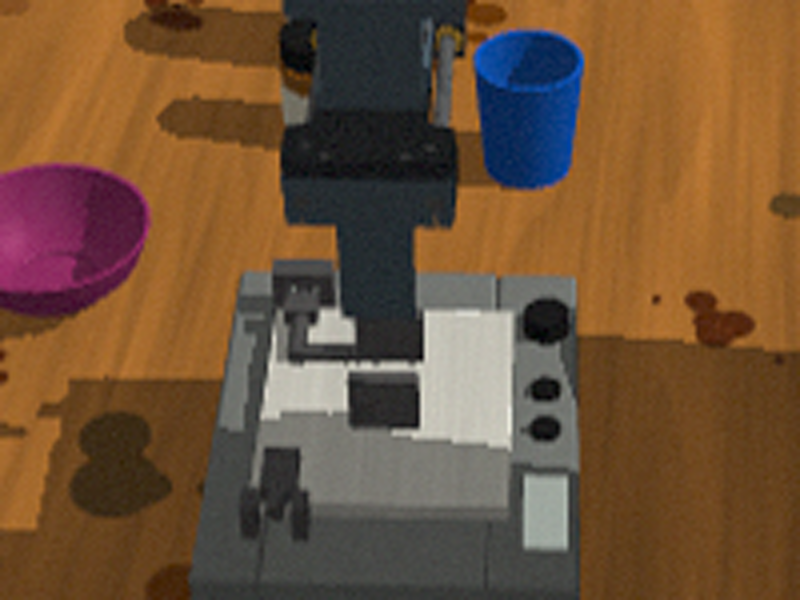

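The gripper hangs squarely over the tabs (fingers at column ~375, tabs at column ~385 in the crop), so I go down, close and look at the width.

{"fn": "jog_arm", "kwargs": {
  "deltas": [
    [[0.1, -0.1, 4], [0, 0, 0], 9.1],
    [[0.1, -0.1, 7.5], [0, 0, 0], 9.1],
    [[0.1, -0.1, 9.3], [0, 0, 0], 9.1],
    [[0.1, -0.1, 9.3], [0, 0, 0], 9.1],
    [[0.1, -0.1, 9.3], [0, 0, 0], 4],
    [[0.1, -0.1, 9.3], [0, 0, 0], 4],
    [[0.1, -0.1, 9.3], [0, 0, 0], 4],
    [[0.1, -0.1, 9.3], [0, 0, 0], 4],
    [[0.1, -0.1, 9.3], [0, 0, 0], 4],
    [[0.1, -0.1, 9.3], [0, 0, 0], 4]
  ],
  "grip_force": 40
}}

```text
t: 4.65
tcp_pos: [0.5212, 0.0377, 0.1421]
eef_rot: [[0.998, 0.069, 0.001], [0.069, -0.998, 0.0], [0.001, -0.0, -1.0]]
contact_force: [-0.0, 1.6, 7.5]
gripper_width: 0.0437
grasp_force: 40.0
```

{"fn": "jog_arm", "kwargs": {
  "deltas": [
    [[0, 0, -0.5], [0, 0, 0], 4],
    [[0, 0, -1.5], [0, 0, 0], 4],
    [[0, 0, -3], [0, 0, 0], 4],
    [[0, 0, -6], [0, 0, 0], 4],
    [[0, 0, -10], [0, 0, 0], 4],
    [[0, 0, -13], [0, 0, 0], 4],
    [[0, 0, -13], [0, 0, 0], 4],
    [[0, 0, -13], [0, 0, 0], 4]
  ]
}}

```text
t: 5.65
tcp_pos: [0.52, 0.0375, 0.2708]
eef_rot: [[0.998, 0.069, -0.001], [0.069, -0.998, -0.0], [-0.001, -0.0, -1.0]]
contact_force: [-0.5, -0.0, -3.8]
gripper_width: 0.0433
grasp_force: 40.0
```

```bash
python3 -c "
from h import *
s=manip.state();print(delta((.5,.39,.272),.069),s['contact_force'],s['torque'])
cv2.imwrite('pics/f.png',cv2.resize(manip.read_camera('side')[190:370,220:460],(800,600),interpolation=cv2.INTER_CUBIC))"
```

```text
([0.43, -35.31, -0.12], [-0.0, 0.001, -0.0]) [-5.08748433e-01 -8.38624138e-04 -3.81873628e+00] [ 0.03715723  0.08405279 -0.00546433]
```

View pics/f.png

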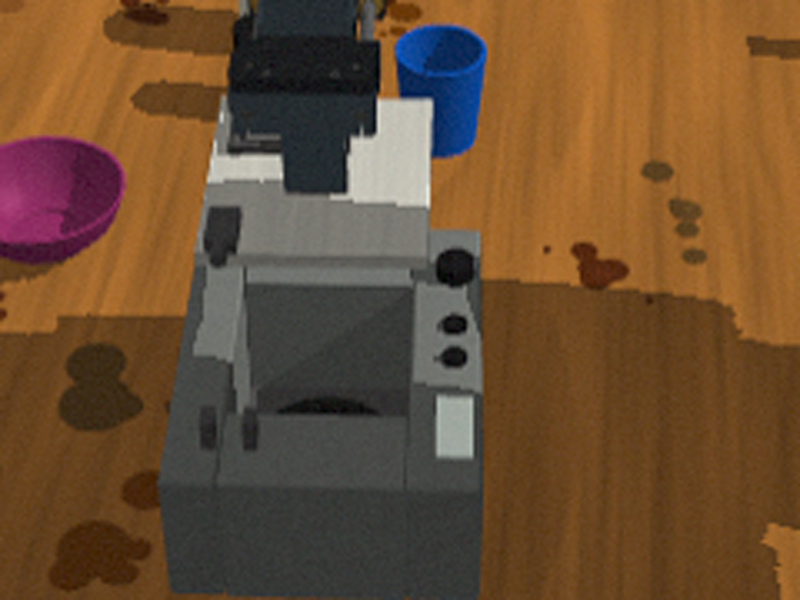

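The door came up level and the pin is clear of the lugs. Now I carry it to +y.

{"fn": "jog_arm", "kwargs": {
  "deltas": [
    [[0.4, -6, 0], [0, 0, 0], 4],
    [[0.4, -12, 0], [0, 0, 0], 4],
    [[0.4, -18, 0], [0, 0, 0], 4],
    [[0.4, -24, 0], [0, 0, 0], 4],
    [[0.4, -30, 0], [0, 0, 0], 4],
    [[0.4, -35.3, 0], [0, 0, 0], 4],
    [[0.4, -35.3, 5], [0, 0, 0], 4],
    [[0.4, -35.3, 11], [0, 0, 0], 4],
    [[0.4, -35.3, 16], [0, 0, 0], 4],
    [[0.4, -35.3, 19], [0, 0, 0], 4]
  ]
}}

```text
t: 6.95
tcp_pos: [0.4984, 0.3886, 0.0772]
eef_rot: [[0.998, 0.069, -0.004], [0.069, -0.998, -0.003], [-0.004, 0.003, -1.0]]
contact_force: [0.1, 0.7, -2.1]
gripper_width: 0.0431
grasp_force: 40.0
```

```bash
python3 -c "
from h import *
print(delta((.5,.39,.0425),.069))"
```

```text
([0.18, -0.14, 3.47], [0.003, 0.004, -0.0])
```

{"fn": "jog_arm", "kwargs": {
  "deltas": [
    [[0, 0, 1.5], [0, 0, 0], 4],
    [[0, 0, 2.5], [0, 0, 0], 4],
    [[0, 0, 3.2], [0, 0, 0], 4],
    [[0, 0, 3.5], [0, 0, 0], 4],
    [[0, 0, 3.6], [0, 0, 0], 4],
    [[0, 0, 3.6], [0, 0, 0], 4]
  ]
}}

```text
t: 7.7
tcp_pos: [0.5006, 0.3901, 0.0459]
eef_rot: [[0.998, 0.069, 0.001], [0.069, -0.998, 0.0], [0.001, -0.0, -1.0]]
contact_force: [0.3, -0.3, -2.2]
gripper_width: 0.0436
grasp_force: 40.0
```

{"fn": "jog_arm", "kwargs": {
  "deltas": [
    [[0, 0, 0.2], [0, 0, 0], 4],
    [[0, 0, 0.35], [0, 0, 0], 4],
    [[0, 0, 0.4], [0, 0, 0], 4]
  ]
}}

```text
t: 8.07
tcp_pos: [0.5005, 0.3901, 0.0421]
eef_rot: [[0.998, 0.069, -0.0], [0.069, -0.998, -0.0], [-0.0, 0.0, -1.0]]
contact_force: [-5.9, -3.2, 14.8]
gripper_width: 0.0435
grasp_force: 40.0
```

{"fn": "jog_arm", "kwargs": {
  "deltas": [
    [[0, 0, 0], [0, 0, 0], 9],
    [[0, 0, 0], [0, 0, 0], 9],
    [[0, 0, 0], [0, 0, 0], 9],
    [[0, 0, 0], [0, 0, 0], 9],
    [[0, 0, 0], [0, 0, 0], 9],
    [[0, 0, -3], [0, 0, 0], 9],
    [[0, 0, -8], [0, 0, 0], 9],
    [[0, 0, -14], [0, 0, 0], 9],
    [[0, 0, -20], [0, 0, 0], 9],
    [[0, 0, -20], [0, 0, 0], 9]
  ]
}}

```text
t: 9.32
tcp_pos: [0.5022, 0.3914, 0.2467]
eef_rot: [[0.998, 0.069, 0.006], [0.069, -0.998, 0.005], [0.007, -0.004, -1.0]]
contact_force: [0.4, -0.4, -0.4]
gripper_width: 0.09
grasp_force: 0.0
```

```bash
python3 -c "
from h import *
s=manip.state()
print(delta((.618,-.348,.22),.069),s['contact_force'],s['gripper_width'])"
```

```text
([6.45, 74.57, 2.39], [-0.004, -0.007, -0.0]) [ 0.38272719 -0.40412593 -0.35134221] 0.08998360858556849
```

{"fn": "jog_arm", "kwargs": {
  "deltas": [
    [[6.5, 74.6, 2.4], [0, 0, 0], 7.5],
    [[6.5, 74.6, 2.4], [0, 0, 0], 7.5],
    [[6.5, 74.6, 2.4], [0, 0, 0], 7.5],
    [[6.5, 74.6, 2.4], [0, 0, 0], 7.5],
    [[6.5, 74.6, 2.4], [0, 0, 0], 7.5],
    [[6.5, 74.6, 2.4], [0, 0, 0], 7.5],
    [[6.5, 74.6, 2.4], [0, 0, 0], 7.5],
    [[6.5, 74.6, 2.4], [0, 0, 0], 7.5],
    [[6.5, 74.6, 2.4], [0, 0, 0], 7.5],
    [[6.5, 74.6, 2.4], [0, 0, 0], 7.5]
  ]
}}

```text
t: 10.58
tcp_pos: [0.5969, -0.2292, 0.2204]
eef_rot: [[0.998, 0.069, -0.001], [0.069, -0.998, 0.0], [-0.001, -0.001, -1.0]]
contact_force: [1.1, 1.9, 0.7]
gripper_width: 0.075
grasp_force: 0.0
```

```bash
python3 - <<'E'
from h import *
from scipy.optimize import least_squares
print(delta((.618,-.348,.22),.069))
# the jar's neighbour and the jar again from the saved masks and first picture; laid door in the new pictures
ims={c:manip.read_camera(c) for c in("side","top")}
for c,i in ims.items():cv2.imwrite(f"pics/{c}1.png",i)
print(pp("side","jar"),[(d["score"],d["bbox"]) for d in manip.trace("side","jar")])
# centroid fit: mask centroid vs hull centroid of the cylinder model
M={"side":[m for m in np.load("jm_side.npy") if m[209:216,296:303].any()][0],"top":[m for m in np.load("jm_top.npy") if m[197:204,405:412].any()][0]}
cen={}
for c in M:
    m=cv2.moments(M[c].astype(np.uint8),True);cen[c]=np.array([m["m10"]/m["m00"],m["m01"]/m["m00"]]);print(c,cen[c],m["m00"])
def hc(q,c):
    h=cv2.convexHull(proj(c,cyl(q[0],q[1],.026,.08)).astype(np.float32));m=cv2.moments(h);return np.array([m["m10"]/m["m00"],m["m01"]/m["m00"]]),m["m00"]
for cs in(("side","top"),("side",),("top",)):
    f=lambda q:np.concatenate([hc(q,c)[0]-cen[c] for c in cs])
    r=least_squares(f,[.618,-.348],diff_step=1e-4);print(cs,r.x,f(r.x))
print([hc(r.x,c)[1] for c in M])
E
```

```text
([1.29, 12.0, 0.03], [-0.001, 0.001, -0.0])
[(0.65, [301.3, 226.5]), (0.61, [308.2, 202.5])] [(0.86, [288.6, 199.1, 20.9, 27.3]), (0.77, [306.3, 166.8, 10.9, 42.2])]
side [299.27662957 210.48330684] 629.0
top [410.21234568 200.90617284] 405.0
('side', 'top') [ 0.61791784 -0.34843821] [-0.19178694 -0.11844067 -0.0442917   0.1978255 ]
('side',) [ 0.61731803 -0.34792999] [-4.01537227e-06 -4.80593019e-06]
('top',) [ 0.61845972 -0.34855737] [-7.69204348e-07  1.32992511e-06]
[640.0078165819868, 447.84351729764603]
```

Both views agree on the jar at (0.618, -0.348), and its silhouette fits an 80 mm height.

{"fn": "jog_arm", "kwargs": {
  "deltas": [
    [[0.7, 6, 0], [0, 0, 0], 7.5],
    [[1.2, 11, 0], [0, 0, 0], 7.5],
    [[1.3, 12, 0], [0, 0, 0], 7.5],
    [[1.3, 12, 3], [0, 0, 0], 7.5],
    [[1.3, 12, 6], [0, 0, 0], 7.5]
  ]
}}

```text
t: 11.4
tcp_pos: [0.6184, -0.3442, 0.1605]
eef_rot: [[0.998, 0.07, -0.0], [0.07, -0.998, 0.0], [-0.0, -0.0, -1.0]]
contact_force: [0.9, -0.9, -0.9]
gripper_width: 0.0751
grasp_force: 0.0
```

```bash
python3 -c "
from h import *
print(delta((.618,-.348,.072),.069))
cv2.imwrite('pics/g.png',cv2.resize(manip.read_camera('side')[130:280,230:430],(800,600),interpolation=cv2.INTER_CUBIC))"
```

```text
([-0.07, 0.38, 8.85], [-0.0, 0.0, 0.001])
```

View pics/g.png

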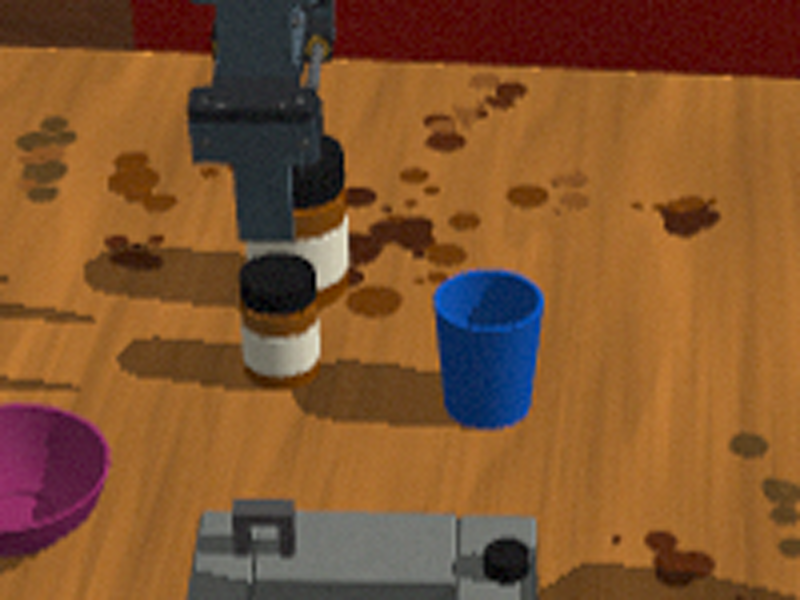

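The small jar stands right under the fingers, the big one is behind it and the cup is clear to the right. I settle one row and then go down.

{"fn": "jog_arm", "kwargs": {
  "deltas": [
    [[0, 0, 2], [0, 0, 0], 7.5],
    [[0, 0, 2.5], [0, 0, 0], 7.5]
  ]
}}

```text
t: 11.7
tcp_pos: [0.6182, -0.3451, 0.1356]
eef_rot: [[0.998, 0.069, -0.001], [0.069, -0.998, 0.001], [-0.001, -0.001, -1.0]]
contact_force: [-0.2, 0.1, 0.0]
gripper_width: 0.0752
grasp_force: 0.0
```

```bash
python3 -c "
from h import *
print(delta((.618,-.348,.072),.069))"
```

```text
([-0.04, 0.3, 6.36], [-0.001, 0.001, 0.001])
```

{"fn": "jog_arm", "kwargs": {
  "deltas": [
    [[0, 0.3, 2], [0, 0, 0], 7.5],
    [[0, 0.3, 4], [0, 0, 0], 7.5],
    [[0, 0.3, 6], [0, 0, 0], 7.5],
    [[0, 0.3, 6.4], [0, 0, 0], 7.5],
    [[0, 0.3, 6.4], [0, 0, 0], 7.5],
    [[0, 0.3, 6.4], [0, 0, 0], 4.5],
    [[0, 0.3, 6.4], [0, 0, 0], 4.5],
    [[0, 0.3, 6.4], [0, 0, 0], 4.5],
    [[0, 0.3, 6.4], [0, 0, 0], 4.5],
    [[0, 0.3, 6.4], [0, 0, 0], 4.5]
  ],
  "grip_force": 20
}}

```text
t: 12.95
tcp_pos: [0.619, -0.3492, 0.073]
eef_rot: [[0.998, 0.069, 0.001], [0.069, -0.998, -0.0], [0.001, 0.0, -1.0]]
contact_force: [0.1, -1.4, 6.2]
gripper_width: 0.0518
grasp_force: 20.0
```

{"fn": "jog_arm", "kwargs": {
  "deltas": [
    [[0, 0, -1], [0, 0, 0], 4.5],
    [[0, 0, -4], [0, 0, 0], 4.5],
    [[0, 0, -9], [0, 0, 0], 4.5],
    [[0, 0, -14], [0, 0, 0], 4.5],
    [[0, 0, -17], [0, 0, 0], 4.5],
    [[0, 0, -17], [0, 0, 0], 4.5]
  ]
}}

```text
t: 13.7
tcp_pos: [0.6194, -0.3494, 0.245]
eef_rot: [[0.998, 0.069, 0.003], [0.069, -0.998, -0.002], [0.003, 0.002, -1.0]]
contact_force: [0.8, 0.7, -2.9]
gripper_width: 0.0517
grasp_force: 20.0
```

```bash
python3 -c "
from h import *
print(delta((.5197,.0377,.240),.072))"
```

```text
([-7.29, -39.3, 0.4], [0.002, -0.003, -0.003])
```

{"fn": "jog_arm", "kwargs": {
  "deltas": [
    [[-0.7, -4, 0.3], [0, 0, 0], 4.5],
    [[-1.7, -9, 0.3], [0, 0, 0], 4.5],
    [[-2.6, -14, 0.3], [0, 0, 0], 4.5],
    [[-3.7, -20, 0.3], [0, 0, 0], 4.5],
    [[-4.8, -26, 0.3], [0, 0, 0], 4.5],
    [[-5.8, -31, 0.3], [0, 0, 0], 4.5],
    [[-6.7, -36, 0.3], [0, 0, 0], 4.5],
    [[-7.1, -38.5, 0.3], [0, 0, 0], 4.5],
    [[-7.3, -39.3, 0.3], [0, 0, 0], 4.5],
    [[-7.3, -39.3, 0.3], [0, 0, 0], 4.5]
  ]
}}

```text
t: 14.95
tcp_pos: [0.5184, 0.0379, 0.2387]
eef_rot: [[0.998, 0.069, -0.001], [0.069, -0.998, -0.0], [-0.001, 0.0, -1.0]]
contact_force: [-0.1, 0.1, -2.7]
gripper_width: 0.0517
grasp_force: 20.0
```

```bash
python3 -c "
from h import *
print(delta((.5197,.0377,.085),.072))
cv2.imwrite('pics/i.png',cv2.resize(manip.read_camera('side')[190:340,220:420],(800,600),interpolation=cv2.INTER_CUBIC))"
```

```text
([0.15, 0.03, 15.37], [0.0, 0.001, -0.003])
```

View pics/i.png

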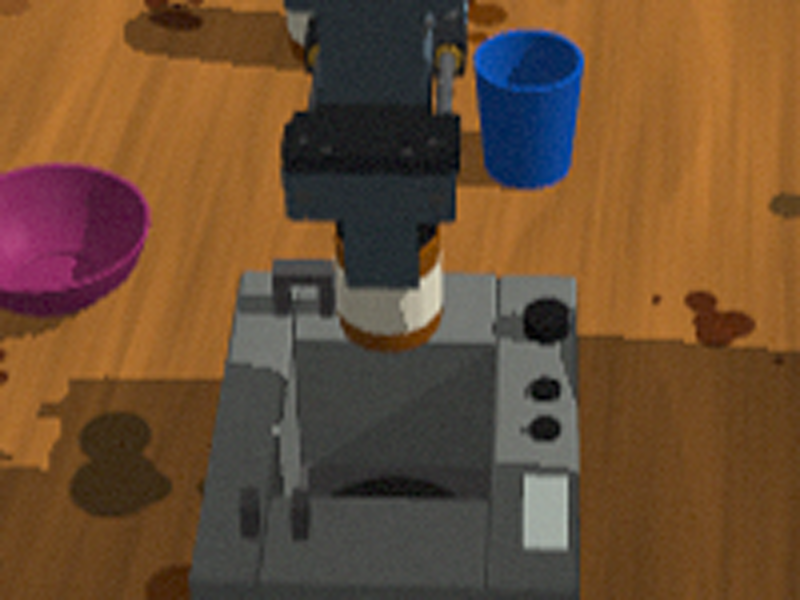

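The jar is upright (column ~390) over the well (platform at column ~392). I lower it.

{"fn": "jog_arm", "kwargs": {
  "deltas": [
    [[0.1, 0, 3], [0, 0, 0], 4.5],
    [[0.1, 0, 6], [0, 0, 0], 4.5],
    [[0.1, 0, 9], [0, 0, 0], 4.5],
    [[0.1, 0, 11.5], [0, 0, 0], 4.5],
    [[0.1, 0, 13.5], [0, 0, 0], 4.5],
    [[0.1, 0, 14.5], [0, 0, 0], 4.5],
    [[0.1, 0, 14.7], [0, 0, 0], 4.5],
    [[0.1, 0, 14.7], [0, 0, 0], 4.5]
  ]
}}

```text
t: 16.0
tcp_pos: [0.5202, 0.0379, 0.093]
eef_rot: [[0.998, 0.068, 0.001], [0.068, -0.998, 0.0], [0.001, 0.0, -1.0]]
contact_force: [-0.1, -0.6, -2.7]
gripper_width: 0.0515
grasp_force: 20.0
```

{"fn": "jog_arm", "kwargs": {
  "deltas": [
    [[0, 0, 0.3], [0, 0, 0], 4.5],
    [[0, 0, 0.5], [0, 0, 0], 4.5],
    [[0, 0, 0.65], [0, 0, 0], 4.5],
    [[0, 0, 0.75], [0, 0, 0], 4.5],
    [[0, 0, 0.75], [0, 0, 0], 4.5]
  ]
}}

```text
t: 16.62
tcp_pos: [0.5199, 0.0381, 0.0851]
eef_rot: [[0.998, 0.069, 0.0], [0.069, -0.998, 0.0], [0.0, -0.0, -1.0]]
contact_force: [-0.4, -0.2, 0.5]
gripper_width: 0.0515
grasp_force: 20.0
```

Contact at the expected height. I release with a narrow opening, then raise.

{"fn": "jog_arm", "kwargs": {
  "deltas": [
    [[0, 0, 0.05], [0, 0, 0], 6.4],
    [[0, 0, 0.05], [0, 0, 0], 6.4],
    [[0, 0, 0.05], [0, 0, 0], 6.4],
    [[0, 0, -0.5], [0, 0, 0], 6.4],
    [[0, 0, -3], [0, 0, 0], 6.4],
    [[0, 0, -7], [0, 0, 0], 6.4],
    [[0, 0, -12], [0, 0, 0], 7],
    [[0, 0, -17], [0, 0, 0], 9],
    [[0, 0, -19], [0, 0, 0], 9],
    [[0, 0, -19], [0, 0, 0], 9]
  ]
}}

```text
t: 17.88
tcp_pos: [0.5205, 0.0381, 0.2767]
eef_rot: [[0.998, 0.069, 0.003], [0.069, -0.998, 0.0], [0.003, 0.0, -1.0]]
contact_force: [0.5, -0.1, -1.1]
gripper_width: 0.0897
grasp_force: 0.0
```

```bash
python3 - <<'E'
from h import *
print(delta((.5005,.3901,.200),.069))
ims={c:manip.read_camera(c) for c in("side","top")}
for c in ims: print(c,pp(c,"guard"),pp(c,"jar"))
def sides(x0,x1,y0,y1,z):
    b=box(x0,x1,y0,y1,z);return [(b[i],b[(i+1)%4]) for i in range(4)]
g=sides(-.065,.065,-.075,.075,.01)
print(edgefit(ims,{"side":[g[1],g[3]],"top":[g[0],g[3],g[2]]},[.5005,.3901,.069]))
a=cv2.resize(ims["side"][240:480,250:570],(800,600),interpolation=cv2.INTER_CUBIC);cv2.imwrite("pics/j.png",a)
E
```

```text
([0.41, -35.25, 7.66], [0.0, -0.003, -0.0])
side [(0.97, [412.4, 406.5])] [(0.92, [320.0, 325.3]), (0.68, [305.9, 202.0])]
top [(0.63, [132.5, 240.3]), (0.32, [221.5, 151.5])] [(0.91, [445.8, 204.1]), (0.35, [266.1, 233.4])]
(array([0.49895835, 0.39936753, 0.06565813]), [('side', -0.03, 17), ('side', -0.23, 16), ('top', 0.27, 30), ('top', 0.26, 30), ('top', 0.24, 30)])
```

View pics/j.png

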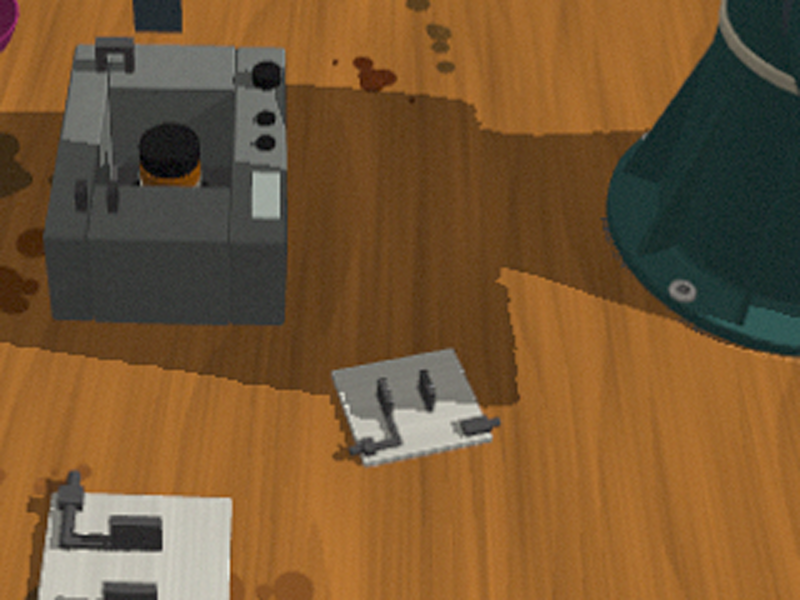

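The jar stands upright in the well (crop ~(170,160)). The large door lies at the bottom left, pushed about 8 mm to +y by its spring as it was let go. I regrip at its new place, with the same x line.

{"fn": "jog_arm", "kwargs": {
  "deltas": [
    [[0, -6, 1], [0, 0, 0], 9],
    [[0, -12, 2], [0, 0, 0], 9],
    [[0, -18, 3], [0, 0, 0], 9],
    [[0, -24, 4], [0, 0, 0], 9],
    [[0.2, -30, 7], [0, 0, 0], 9],
    [[0.4, -35, 10], [0, 0, 0], 9],
    [[0.4, -36.1, 14], [0, 0, 0], 9],
    [[0.4, -36.1, 17], [0, 0, 0], 9],
    [[0.4, -36.1, 17], [0, 0, 0], 9],
    [[0.4, -36.1, 17], [0, 0, 0], 9]
  ]
}}

```text
t: 19.42
tcp_pos: [0.4994, 0.3986, 0.1058]
eef_rot: [[0.998, 0.068, 0.0], [0.068, -0.998, 0.0], [0.0, -0.0, -1.0]]
contact_force: [0.1, -0.1, 1.1]
gripper_width: 0.0899
grasp_force: 0.0
```

```bash
python3 -c "
from h import *
print(delta((.4999,.399,.0425),.069))"
```

```text
([0.05, -0.03, 6.33], [-0.0, -0.0, -0.0])
```

{"fn": "jog_arm", "kwargs": {
  "deltas": [
    [[0, 0, 3], [0, 0, 0], 9],
    [[0, 0, 5.5], [0, 0, 0], 9],
    [[0, 0, 6.2], [0, 0, 0], 9],
    [[0, 0, 6.3], [0, 0, 0], 9],
    [[0, 0, 6.3], [0, 0, 0], 4],
    [[0, 0, 6.3], [0, 0, 0], 4],
    [[0, 0, 6.3], [0, 0, 0], 4],
    [[0, 0, 6.3], [0, 0, 0], 4],
    [[0, 0, 6.3], [0, 0, 0], 4],
    [[0, 0, 6.3], [0, 0, 0], 4]
  ],
  "grip_force": 40
}}

```text
t: 20.68
tcp_pos: [0.4993, 0.3992, 0.0424]
eef_rot: [[0.998, 0.069, 0.001], [0.069, -0.998, 0.001], [0.001, -0.001, -1.0]]
contact_force: [-0.8, 3.3, 5.9]
gripper_width: 0.0436
grasp_force: 40.0
```

```bash
python3 - <<'E'
from h import *
ims={c:manip.read_camera(c) for c in("side","top")}
b=box(-.065,.065,-.075,.075,.01);g=[(b[i],b[(i+1)%4]) for i in range(4)]
print(edgefit(ims,{"side":[g[1],g[3]],"top":[g[0],g[3],g[2]]},[.4999,.3985,.066]))
E
```

```text
(array([0.49876843, 0.40194199, 0.06224227]), [('side', -0.05, 17), ('side', -0.45, 15), ('top', 0.06, 30), ('top', 0.28, 20), ('top', 0.45, 16)])
```

{"fn": "jog_arm", "kwargs": {
  "deltas": [
    [[0, 0, -1], [0, 0, 0], 4],
    [[0, 0, -4], [0, 0, 0], 4],
    [[0, 0, -9], [0, 0, 0], 4],
    [[0, 0, -14], [0, 0, 0], 4],
    [[0, 0, -19], [0, 0, 0], 4],
    [[0, 0, -22], [0, 0, 0], 4],
    [[0, 5, -22], [0, 0, 0], 4],
    [[0, 10, -22], [0, 0, 0], 4],
    [[-0.2, 16, -22], [0, 0, 0], 4],
    [[-0.3, 22, -22], [0, 0, 0], 4]
  ]
}}

```text
t: 22.02
tcp_pos: [0.5104, 0.177, 0.2621]
eef_rot: [[0.998, 0.069, -0.0], [0.069, -0.998, -0.0], [-0.0, 0.0, -1.0]]
contact_force: [1.4, -0.8, -2.0]
gripper_width: 0.0435
grasp_force: 40.0
```

```bash
python3 -c "
from h import *
print(delta((.5208,.0378,.240),.069))"
```

```text
([0.07, 13.96, 2.21], [0.0, 0.0, 0.0])
```

{"fn": "jog_arm", "kwargs": {
  "deltas": [
    [[0, 5, 0], [0, 0, 0], 4],
    [[0, 10, 0], [0, 0, 0], 4],
    [[0, 13, 1], [0, 0, 0], 4],
    [[0.1, 14, 2], [0, 0, 0], 4],
    [[0.1, 14, 4], [0, 0, 0], 4],
    [[0.1, 14, 6], [0, 0, 0], 4],
    [[0.1, 14, 7], [0, 0, 0], 4],
    [[0.1, 14, 7], [0, 0, 0], 4]
  ]
}}

```text
t: 23.02
tcp_pos: [0.5214, 0.0397, 0.1915]
eef_rot: [[0.998, 0.069, -0.001], [0.069, -0.998, 0.0], [-0.001, -0.0, -1.0]]
contact_force: [0.2, 0.1, -1.9]
gripper_width: 0.0436
grasp_force: 40.0
```

```bash
python3 - <<'E'
from h import *
s=manip.state()
print(delta((.5210,.0377,.142),.069),s["gripper_width"])
ims={c:manip.read_camera(c) for c in("side","top")}
z=s["tcp_pos"][2]-.0421
b=box(-.065,.065,-.075,.075,z+.01);g=[(b[i],b[(i+1)%4]) for i in range(4)]
print(edgefit(ims,{"side":[g[2],g[3]],"top":[g[0],g[3],g[2]]},[.5208,.038,.066]))
cv2.imwrite('pics/k.png',cv2.resize(ims["side"][220:370,230:430],(800,600),interpolation=cv2.INTER_CUBIC))
E
```

```text
([-0.04, 0.19, 4.95], [-0.0, 0.001, 0.0]) 0.04362392008456644
(array([0.51991856, 0.05001444, 0.0625926 ]), [('side', -0.15, 29), ('side', -0.03, 30), ('top', -1.57, 5), ('top', 0.09, 5)])
```

View pics/k.png

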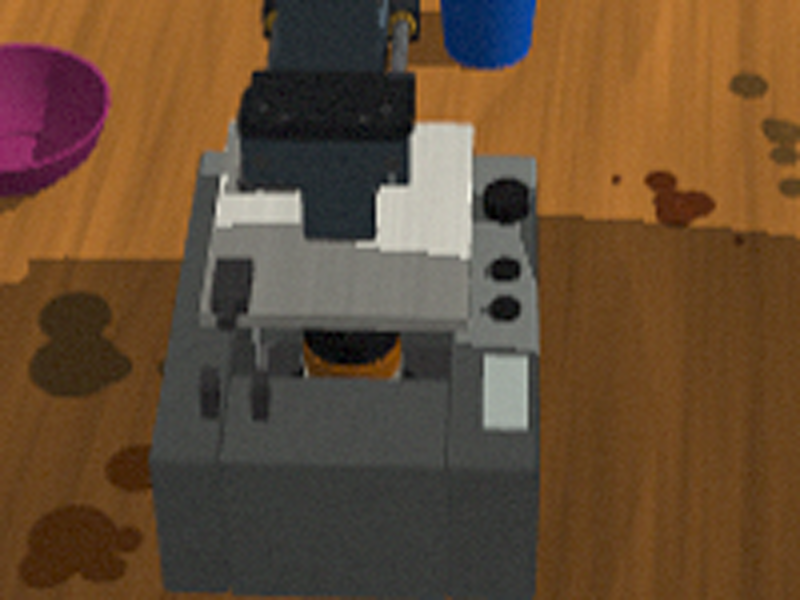

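The door is level and its stub (column 228) lines up with the lug gap (column ~235). I lower it slowly and watch the force.

{"fn": "jog_arm", "kwargs": {
  "deltas": [
    [[0, 0.2, 1], [0, 0, 0], 4],
    [[0, 0.2, 2], [0, 0, 0], 4],
    [[0, 0.2, 2.8], [0, 0, 0], 4],
    [[0, 0.2, 3.5], [0, 0, 0], 4],
    [[0, 0.2, 3.9], [0, 0, 0], 4],
    [[0, 0.2, 4.2], [0, 0, 0], 4],
    [[0, 0.2, 4.2], [0, 0, 0], 4]
  ]
}}

```text
t: 24.0
tcp_pos: [0.5219, 0.0373, 0.1499]
eef_rot: [[0.998, 0.069, -0.0], [0.069, -0.998, 0.0], [-0.0, -0.0, -1.0]]
contact_force: [-0.2, -0.1, -4.3]
gripper_width: 0.0436
grasp_force: 40.0
```

```bash
python3 -c "
from h import *
print(delta((.5210,.0377,.142),.069))"
```

```text
([-0.08, -0.05, 0.79], [-0.0, 0.0, -0.0])
```

{"fn": "jog_arm", "kwargs": {
  "deltas": [
    [[-0.1, 0, 0.3], [0, 0, 0], 4],
    [[-0.1, 0, 0.5], [0, 0, 0], 4],
    [[-0.1, 0, 0.7], [0, 0, 0], 4],
    [[-0.1, 0, 0.8], [0, 0, 0], 4],
    [[-0.1, 0, 0.8], [0, 0, 0], 4]
  ]
}}

```text
t: 24.62
tcp_pos: [0.521, 0.0372, 0.1424]
eef_rot: [[0.998, 0.069, 0.0], [0.069, -0.998, -0.0], [0.0, 0.0, -1.0]]
contact_force: [-2.8, 1.8, 5.0]
gripper_width: 0.0437
grasp_force: 40.0
```

Seated at the original height. I release, raise and check.

{"fn": "jog_arm", "kwargs": {
  "deltas": [
    [[0, 0, 0], [0, 0, 0], 9],
    [[0, 0, 0], [0, 0, 0], 9],
    [[0, 0, 0], [0, 0, 0], 9],
    [[0, 0, 0], [0, 0, 0], 9],
    [[0, 0, 0], [0, 0, 0], 9],
    [[0, 0, -2], [0, 0, 0], 9],
    [[0, 0, -6], [0, 0, 0], 9],
    [[0, 0, -11], [0, 0, 0], 9],
    [[0, 0, -16], [0, 0, 0], 9],
    [[-2, 15, -18], [0, 0, 0], 9]
  ]
}}

```text
t: 25.88
tcp_pos: [0.5186, -0.0233, 0.3139]
eef_rot: [[0.997, 0.073, 0.006], [0.073, -0.997, -0.0], [0.006, 0.0, -1.0]]
contact_force: [0.3, -0.4, 0.1]
gripper_width: 0.09
grasp_force: 0.0
```

{"fn": "jog_arm", "kwargs": {
  "deltas": [
    [[0, 5, 0], [0, 0, 0], 9],
    [[0, 10, 0], [0, 0, 0], 9],
    [[0, 15, 0], [0, 0, 0], 9],
    [[0, 20, 0], [0, 0, 0], 9],
    [[0, 20, 0], [0, 0, 0], 9]
  ]
}}

```text
t: 26.5
tcp_pos: [0.5306, -0.2266, 0.3099]
eef_rot: [[0.998, 0.066, -0.0], [0.066, -0.998, -0.0], [-0.0, 0.0, -1.0]]
contact_force: [0.1, 0.5, 0.1]
gripper_width: 0.0902
grasp_force: 0.0
```

```bash
python3 - <<'E'
from h import *
ims={c:manip.read_camera(c) for c in("side","top")}
def S(x0,x1,y0,y1,z):
    b=box(x0,x1,y0,y1,z);return [(b[i],b[(i+1)%4]) for i in range(4)]
g=S(-.065,.065,-.075,.075,.11)
print("door",edgefit(ims,{"side":[g[3]],"top":[g[0],g[3],g[2]]},[.5205,.038,.066]))
for c in ims:print(c,pp(c,"pin_tip"),pp(c,"tabs"),pp(c,"lug_bridged"))
a=[cv2.resize(ims[c][y:y+110,x:x+80],(400,550),interpolation=cv2.INTER_CUBIC) for c,x,y in(("side",270,235),("top",220,180))]
cv2.imwrite("pics/l.png",np.hstack(a));print(manip.state()["tcp_pos"])
E
```

```text
door (array([0.52092339, 0.04072033, 0.05673648]), [('side', -0.31, 30), ('top', 0.07, 30), ('top', 0.2, 30), ('top', 0.18, 28)])
side [(0.82, [293.4, 261.6]), (0.42, [386.8, 421.0])] [(0.9, [312.8, 281.0]), (0.67, [416.7, 393.0])] [(0.64, [292.5, 262.2])]
top [(0.6, [295.8, 208.8]), (0.48, [171.4, 289.7])] [(0.87, [258.0, 225.1]), (0.84, [191.7, 313.1])] [(0.65, [294.4, 205.8])]
[ 0.53074745 -0.22341909  0.31025654]
```

View pics/l.png

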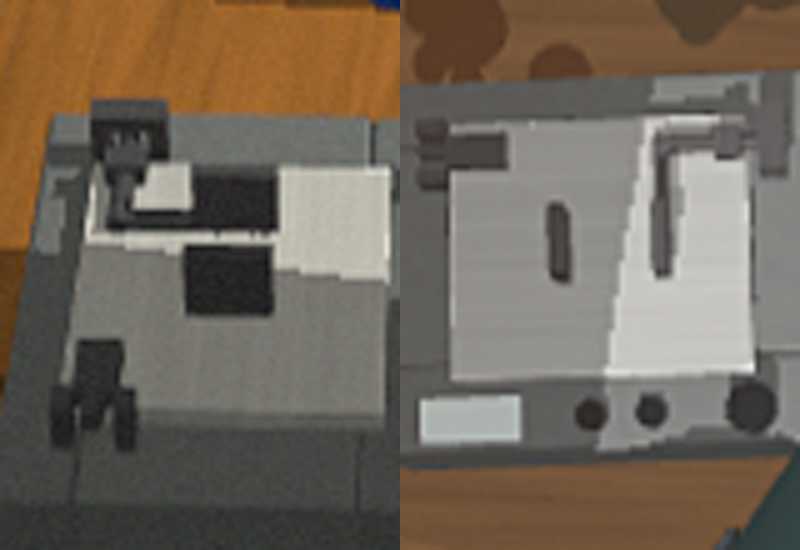

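The picture shows the door flat, its stub in the open lug (left crop ~(95,400)) and the pin inside the bridged lug (~(128,145)). The tabs are back at rest spacing, and the offset is about +3 mm in y, within the 6 mm allowed.

```bash
python3 -c "
from station import manip
print(manip.finish_job())"
```

```text
the job is handed in; nothing more can be done
None
```

I handed the job in: the jar stands upright in the well and the door lies flat in its lugs, about 3 mm off in y (6 mm allowed), with the pin out as far as the last pictures show; the hand-in returned no verdict.

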